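Latch the crucible carrier into the loading dock

TASK

Set the steel crucible carrier into the open, flared mouth of the loading dock, nose first, then slide it gently along the channel past the sprung pawl until the pawl clicks in behind the carrier's head. Stop on the click: do not drive the sprung buffer beyond it solid or ram the dock. Leave the carrier standing latched and let go, and leave the loose crucible, the lid and the tongs alone.

Things in the scene. Friction and masses are not known exactly. Their poses are not given: they have to be found in the camera images.
- carrier: Loose steel crucible carrier, upright, 0.35 to 0.65 kg, balanced within 10 mm of its origin (centre of underside). +x = nose, goes in first; z up. Base 120 (x) by 60 (y), 14 thick; head x 20 to 60 full width with 12 mm front chamfers; behind it the +y side is cut back to y = 12. Two white crucibles fixed on it at x = 38 and -38 (that one at y = -9), radius 15, tops at z = 38.
- post_top (a point): Centre of the top of the carrier's upright grip post, straight above the carrier's origin. The post is 24 mm along the carrier's x, 20 mm across, from z = 14 up to z = 85.
- shoulder (a point): Middle of the square step on the carrier's +y side (carrier x = 20, y 12 to 30, z 0 to 14), facing back: the pawl snaps in behind it.
- dock: Dark steel loading dock, fixed. Origin: underside, mid channel; +x = direction of pushing in, z up. Open-topped straight channel, floor top z = 4, walls to z = 26, inside 66 wide (y -33 to 33) from x = -100; from there out to x = -140 the mouth flares to 77. The +y wall has a window, x = -25 to 67, with the pawl; nothing on the dock is higher than 32. End plate at x = 116.
- mouth (a point): Point on the dock's floor, x = -70 in its frame: a carrier standing with its origin here is in the mouth, clear of the pawl by 5 mm or more.
- latch_middle (a point): Point on the dock's floor, x = 20: where the carrier's origin would be at the click if the latch were at mid adjustment. The latch (pawl and buffer together) is clamped up to 13 mm either way along the dock, not measured: the click comes with the carrier's origin at x = 7 to 33. It must be felt or seen.
- pawl (a joint): Angle (rad) of the steel pawl: 45 mm arm at z 7 to 19, on an upright pin nearer the mouth, slanting 15 mm into the channel. 0 = sprung in, blocking return; rises to 0.2 to 0.35 while the carrier's head passes (some 55 mm of travel), back to 0 at the click. Passing takes about 5 to 15 N of push, which drops at the click.
- end_plate (a point): Middle of the top edge of the dock's end plate (dock x = 116, z = 26), behind the buffer.
- buffer (a joint): Travel (m) of the sprung, rubber-faced buffer plate that the carrier's nose meets in the channel; it is clamped with the latch. 0 = free; first touched 3 mm before the click at 2.4 N, then 0.8 N more per mm; solid at 0.011, 8 mm past the click, which would damage it. It may push the released carrier back up to 8 mm on to the pawl.
- crucible: Bystander: loose brown clay crucible, 56 mm across the rim, 55 high, origin under its centre. Leave alone.
- lid_disc: Bystander: white ceramic crucible lid, disc 60 mm across with a small knob, 20 high, origin under its centre. Leave alone.
- tongs: Bystander: dark steel tongs lying on the bench, 260 mm long along their x, origin at the middle. Leave alone.
There are look-alikes about, which are no part of the job. What is meant by the carrier is not orange, and is the smaller of those in its own colour.

How it is judged:
On the way, in this order (a step that is already met when the one before it is completed fails the run):
1. the carrier stands on the floor of the dock's mouth, nose inwards, before the pawl (z of carrier in the frame of dock between 0.001 and 0.008 m and x of carrier in the frame of dock between -0.11 and -0.03 m and y of carrier in the frame of dock between -0.008 and 0.008 m and angle between the x axis of carrier and the x axis of dock, either way round below 0.2 rad and value of joint pawl below 0.06 rad and y of shoulder in the frame of dock above 0.01 m), for 0.2 s.
2. the carrier's head, sliding on the dock floor, pushes the pawl aside (value of joint pawl above 0.12 rad and z of carrier in the frame of dock below 0.01 m and contact force between carrier and dock above 0.5 N), for 0.05 s.
At the end, for the whole second after the job is handed in: The carrier stands at rest and upright (within 0.08 rad) on the dock's floor, nose inwards, centred within 5 mm, its origin more than 2 mm past the dock's origin along the channel, with the pawl sprung back (under 0.06 rad) behind its head, and let go (x of carrier in the frame of dock above 0.002 m and value of joint pawl below 0.06 rad and z of carrier in the frame of dock below 0.008 m and angle between carrier's own z axis and vertical below 0.08 rad and y of carrier in the frame of dock between -0.005 and 0.005 m and linear speed of carrier below 0.02 m/s and y of shoulder in the frame of dock above 0.01 m); the robot touches nothing.
It fails at once if the carrier is rammed or jammed against the dock with more than 60 N (contact force between carrier and dock above 60 N).
It fails at once if the buffer is driven solid (to within 0.5 mm of the end of its 11 mm stroke) (value of joint buffer above 0.0105 m).
It fails at once if the loose crucible is moved by more than 20 mm (distance of crucible from where it was at the start of the episode above 0.02 m).
It fails at once if the lid is moved by more than 20 mm (distance of lid_disc from where it was at the start of the episode above 0.02 m).
It fails at once if the tongs are moved by more than 20 mm (distance of tongs from where it was at the start of the episode above 0.02 m).
It also fails if it takes over 72 s, if anything falls off the work surface, if the arm or the gripper's body presses on something with over 40 N, if the wrist force passes 120 N, or if a joint passes its speed limit or range.

ROBOT

A 6-joint arm with a two-finger parallel gripper is mounted at the origin on the work surface. World frame = base frame: x ahead of the robot, y to its left, z up, the work surface at z = 0. Lengths are in m, angles in rad, forces in N, time in s.
With the tool pointing down it reaches from about 0.225 to 0.875 m from the base axis. Payload 3.4 kg.
Tool frame: the origin (TCP) lies midway between the tips of the shut fingers; the grasp point (between the pads) lies 19 mm behind it (manip.grasp_offset is the distance from the TCP to the grasp point, in m); x points along the fingers, y is the direction in which the jaws open and shut, and the axes are right-handed (so a half turn about x gives the same grasp; the last joint's range is limited). The gripper opens to 85 mm and grips with 20 to 120 N. Pads are 22 mm wide; open, the fingers measure 114 mm over their backs; the gripper's body (76 mm by 85 mm) begins 54 mm behind the grasp point. The pads swing forward as they close: fully open they stand 13 mm farther back than shut.
Start: joints at [1.178, 0.276, 1.505, -0, 1.361, -0.121], TCP at [0.154, 0.554, 0.231] pointing down, gripper open.
Joint ranges: [-2.89, 2.89], [-0.75, 2.08], [0.22, 2.7], [-1.18, 4.32], [0.11, 2.71], [-2.7, 2.7]. Speed limits (rad/s): [2.57, 2.57, 3.14, 3.14, 3.14, 3.14].

INTERFACE

Orientations are given as a unit quaternion [w, x, y, z].
In Python, from rig import manip gives the robot as it stands.
- The arm moves only by the shell command python3 -m creep 'ROWS' [OPENING] [FORCE]. ROWS is a JSON object of lists of equal length, an entry for each row: "delta_pos": the shift along the tool's x, y, z in cm, a list of three; "dr": the turn, a rotation vector about the tool's x, y, z in rad, a list of three. In form: {"delta_pos": [[dx, dy, dz], ...], "dr": [[rx, ry, rz], ...]}. A call has 1 to 10 rows; each row is the pose to reach, as a shift and turn from the pose commanded when the call began, along the tool's axes at that moment; what a row does not reach only later rows make up. A row lasts 1/10 s, in which the tool goes at most 50 mm and 8.59 degrees, less where a joint would pass 70% of its speed; a pose out of reach is approached as far as the arm can. A call with a gripper value outside its range is refused whole. OPENING is the opening, from -1 (shut) to 1 (fully open), set as the call begins (- or left out, the last holds). The fingers move at their own pace and stop on an object; FORCE is the grip in N (left out, the last holds). Time passes only in rows, so rows that repeat a pose let the fingers close. It gives the time, the measured TCP pose, the force and the opening at its end, in the units of the state.
- manip.get_state(): the state, without advancing time (a new reading comes with each control period).
- manip.get_image(name): name is "scene" or "top"; returns a dict with "pixels" (384x512x3 uint8, blue, green, red), "depth" (384x512 float32, m along the optical axis (not along the pixel's ray), 0 where there is no reading), "intrinsics" (3x3 intrinsics, pixels), "k1" (the pictures are not rectified: a ray, as slopes to the right and down, at radius r is drawn at 1 + k1 r^2 times it, then the intrinsics apply), "rvec" (rotation vector, rad) and "tvec" (3), from world to camera coordinates, as OpenCV has them. Camera axes: x right, y down, z forward; pixel columns grow to the right and rows downward; lengths in m; the calibration is good to about 2 mm. A picture is of the moment at which its call begins.
- manip.sign_off(): hands the job in, once; it reports no verdict.
The state is a dict: "clock": time; "qpos": joint angles; "qd": joint speeds; "effort": joint torques, N m; "position": TCP position; "ee_rot": TCP orientation; "contact_force": force on the tool from outside, world axes, zero at the start; "moment": the same for the moment, N m; "width": finger opening in m.
Only numpy, scipy, OpenCV 4.12 (cv2) and the standard library are available. Lean on these libraries where they do the work, as an engineer would, in place of code of your own. Each camera call takes 0.05 s, during which the arm holds its last target. There are 200 camera calls.

## Working session

There is one attempt and no reset: what is moved stays moved. The work goes in short steps, Python scripts to look and compute and a shell command to move; the robot and the scene stay as the last step left them, time stands still between calls to the robot, and variables do not carry over. Pictures are saved under pics/ and viewed, about 8 in all and at most 12, crops included, and the job is handed in when it is done.

```bash
mkdir -p pics; ls; cat > h.py <<'E'
import numpy as np, cv2
from rig import manip
def grab(n,tag):
    im=manip.get_image(n); np.savez(f'pics/{tag}.npz',**im); cv2.imwrite(f'pics/{tag}.png',im['pixels']); return im
def load(tag): return dict(np.load(f'pics/{tag}.npz'))
def world(im,u,v,z=None):
    K=im['intrinsics'];k=float(im['k1'])
    p=cv2.undistortPoints(np.array([[[u,v]]],float),K,np.array([k,0,0,0,0]))[0,0]
    R=cv2.Rodrigues(im['rvec'])[0];t=np.array(im['tvec']).ravel()
    c=-R.T@t; d=R.T@np.array([p[0],p[1],1.])
    if z is None:
        s=float(im['depth'][int(round(v)),int(round(u))])
    else: s=(z-c[2])/d[2]
    return c+s*d
def crop(tag,u0,u1,v0,v1,s,out):
    a=cv2.imread(f'pics/{tag}.png')[v0:v1,u0:u1]
    cv2.imwrite(f'pics/{out}.png',cv2.resize(a,None,fx=s,fy=s,interpolation=cv2.INTER_CUBIC))
E
python3 - <<'E'
from h import *
a=grab('scene','s0')['pixels'];b=grab('top','t0')['pixels']
cv2.imwrite('pics/both.png',np.vstack([a,b])[:, :] if 0 else cv2.resize(np.hstack([a,b]),(800,300)))
print(manip.get_state())
E
```

```text
pics
{'clock': 0.1, 'qpos': array([ 1.17798957e+00,  2.76554951e-01,  1.50600508e+00,  1.35121725e-05,
        1.36072075e+00, -1.20993942e-01]), 'qd': array([-0.00020982, -0.00069204, -0.00407324, -0.00103496,  0.00070305,
        0.00071221]), 'effort': array([ 1.03085131e-03, -4.17699265e+01, -2.46402615e+01, -3.42425055e-04,
        5.65402501e-03, -1.84079695e-06]), 'position': array([0.15418921, 0.55344874, 0.23051357]), 'ee_rot': array([ 0.70042995,  0.09522966,  0.70074228, -0.0963818 ]), 'contact_force': array([ 1.4177097 , -0.30601266, -0.63837055]), 'moment': array([ 0.00340282, -0.04781006,  0.0158146 ]), 'width': 0.08518929960548222}
```

View pics/t0.png

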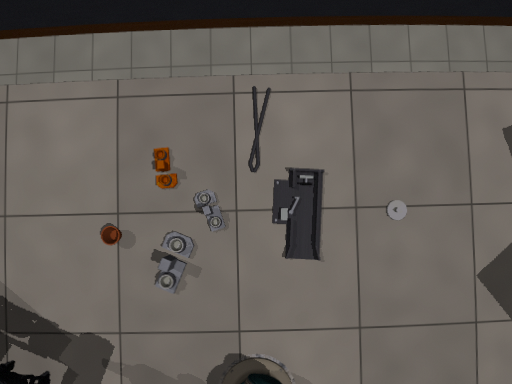

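View pics/s0.png

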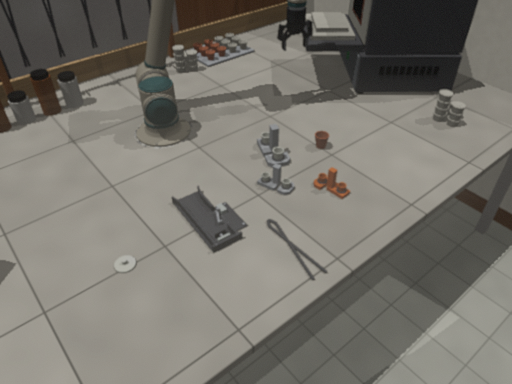

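Candidates (top view): the orange one at (165,168) is ruled out by colour, the large grey one at (173,262) by size. The smaller grey one at (208,210) fits the description. The dock is at (304,214) with its mouth at the bottom (row ~258). I'll check with a close crop.

```bash
python3 - <<'E'
from h import *
a=cv2.imread('pics/t0.png')
c1=cv2.resize(a[180:240,180:240],None,fx=7,fy=7,interpolation=cv2.INTER_CUBIC)
c2=cv2.resize(a[160:268,262:332],None,fx=5,fy=5,interpolation=cv2.INTER_CUBIC)
h=max(c1.shape[0],c2.shape[0])
f=lambda c:cv2.copyMakeBorder(c,0,h-c.shape[0],0,0,cv2.BORDER_CONSTANT)
cv2.imwrite('pics/c1.png',np.clip(np.hstack([f(c1),f(c2)])*1.5,0,255).astype(np.uint8))
im=load('t0');R=cv2.Rodrigues(im['rvec'])[0];print(R,-R.T@im['tvec'].ravel(),im['intrinsics'],im['k1'])
E
```

```text
[[-0.02580462 -0.99964099 -0.00721147]
 [-0.99788784  0.02618823 -0.05944771]
 [ 0.05961523  0.00566222 -0.99820537]] [ 0.50525774 -0.00451756  1.30399055] [[441.91934336   0.         250.47169529]
 [  0.         441.91934336 194.78366891]
 [  0.           0.           1.        ]] -0.09114849151716563
```

View pics/c1.png

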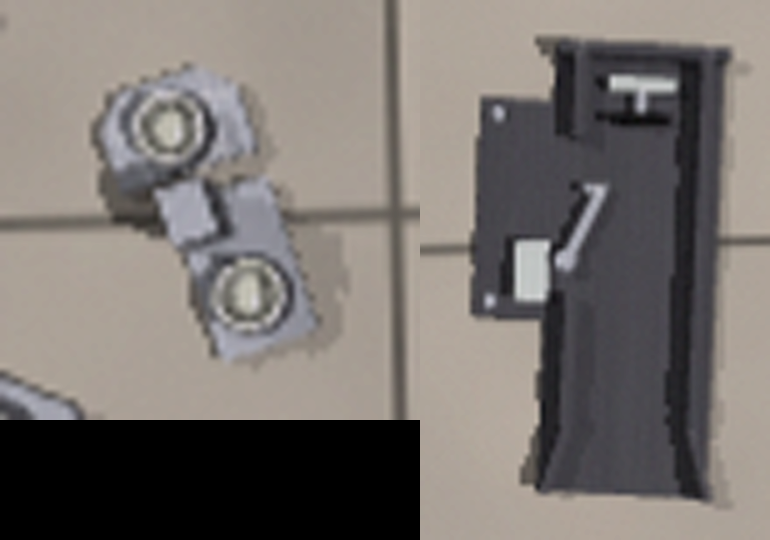

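The crop confirms it: grey, head and chamfers at the top left (head crucible at ~(203.5,197.4)), rear crucible at (214.8,221.4), and the left (+y) side cut back. The dock's end plate is at the top, its mouth at the bottom, and the pawl is at ~(296,204) on the left (+y). Next come the poses.

```bash
cat >> h.py <<'E'
def cloud(im,u0,u1,v0,v1):
    K=im['intrinsics'];k=float(im['k1']);V,U=np.mgrid[v0:v1,u0:u1];U=U.ravel();V=V.ravel()
    p=cv2.undistortPoints(np.stack([U,V],1).astype(float)[:,None],K,np.array([k,0,0,0,0]))[:,0]
    R=cv2.Rodrigues(im['rvec'])[0];t=np.array(im['tvec']).ravel();s=im['depth'][V,U].astype(float)
    P=np.c_[p,np.ones(len(p))]*s[:,None]
    return (P-t)@R,U,V
def proj(im,X):
    return cv2.projectPoints(np.atleast_2d(np.array(X,float)),np.array(im['rvec'],float),np.array(im['tvec'],float),im['intrinsics'],np.array([float(im['k1']),0,0,0,0]))[0][:,0]
E
python3 - <<'E'
from h import *
im=load('t0')
A=world(im,203.5,197.4,.038)[:2];B=world(im,214.8,221.4,.038)[:2]
# carrier: A=(38,0), B=(-38,-9)
d=A-B;yaw=np.arctan2(d[1],d[0])-np.arctan2(9,76);c,s=np.cos(yaw),np.sin(yaw)
print('carrier',A-.038*np.array([c,s]),yaw,np.linalg.norm(d))
u,v=180+188/7-.5,180+212/7-.5
print('post',world(im,u,v,.085),'depth',world(im,u,v),'Adepth',world(im,203,197),world(im,215,221))
P,U,V=cloud(im,262,332,160,268)
f=(P[:,2]>.018)&(P[:,2]<.034);
for v in range(166,262,6):
    m=V==v; q=P[m]; print(v,round(np.median(q[:,0]),3),' '.join(f'{int(round(z*1000))}' for z in q[10:,2]))
for n,(x,y) in dict(endR=(730,50),mouthR=(708,498),endL=(540,40),mouthL=(535,490),pin=(565,262)).items():
    print(n,world(im,262+(x-420)/5-.4,160+y/5-.4,.026))
E
```

```text
carrier [0.54059014 0.12653462] 0.3013997982309773 0.07627532863390953
post [0.53975224 0.12529927 0.085     ] depth [0.53978021 0.12540452 0.08401165] Adepth [0.57890488 0.14088988 0.02341209] [0.50839914 0.10835768 0.01292176]
166 0.665 3 0 2 -3 -1 0 -3 -2 -3 1 0 5 2 -1 2 5 0 -3 0 -1 3 1 2 -1 3 1 1 -2 -1 0 -1 4 -6 -4 -1 -2 -2 2 -1 -1 -3 -2 1 -3 1304 3 -2 -3 3 -2 -1 3 -3 -4 -6 10 -3 -6 2 -1
172 0.647 -1 1 -1 -2 1 -2 -2 1 -1 -3 0 0 -2 3 -4 0 -2 5 0 4 7 23 23 26 1 2 4 4 2 3 6 4 3 4 5 5 -1 1 2 -2 3 7 7 3 3 8 28 29 24 5 8 8 3 -1 -1 1 -5 -5 0 3
178 0.629 2 0 3 -2 1 -3 -2 -2 0 0 -6 3 2 0 4 2 -8 1 5 6 19 30 24 8 6 -1 -4 1 5 2 6 1 1 13 16 17 5 10 12 8 14 5 3 -1 -2 8 28 28 25 1 1 3 1 2 1 -3 0 1 -1 -1
184 0.611 4 -2 8 2 3 -2 4 1 5 1 -1 7 4 9 4 7 4 3 -1 6 27 25 31 5 3 2 1 4 5 8 9 15 18 12 19 20 15 21 18 21 3 9 2 3 2 17 28 24 24 2 3 -1 3 -4 0 2 -6 4 -2 0
190 0.594 2 3 2 1 4 3 1 2 3 -1 1 -1 5 2 4 8 2 6 6 1 4 6 3 3 4 -1 4 0 2 4 2 10 6 3 5 2 5 3 5 3 -1 5 4 1 8 20 27 24 22 8 1 0 -2 1 -1 1304 -2 2 2 2
196 0.576 2 -4 2 4 1 5 3 5 -1 1 0 3 5 4 3 1 3 3 6 1 4 4 1304 2 5 7 6 2 2 -1 3 6 5 3 8 -1 4 3 4 2 4 
[... 1072 characters left out ...]
-4 3 3 -5 -4 -1 1 -3 0 1 0
244 0.435 -6 -2 -3 2 0 1 -3 -2 2 0 1 0 1 0 4 4 -1 19 25 25 23 5 4 3 -2 9 8 2 4 2 2 8 3 2 3 2 4 -3 3 3 0 1 9 26 26 23 5 5 -2 3 0 2 -2 0 4 2 -4 -3 1304 1
250 0.417 0 3 3 2 1 -1 -2 4 -4 -1 -6 -2 -5 -3 6 3 20 25 25 -2 6 4 -1 6 4 3 3 6 4 -3 6 3 2 5 6 1 1 8 3 7 3 6 3 7 23 27 28 3 -5 -3 -2 3 1 -1 2 0 -3 -3 -1 -3
256 0.4 -3 -1 -3 3 0 -3 2 0 2 1 -2 -2 0 8 26 27 23 -1 1 4 4 0 1 -2 4 3 2 3 2 3 6 0 0 5 2 -1 8 5 6 5 7 -3 3 5 4 12 23 28 0 -2 -6 4 0 2 -1 3 2 0 -4 -2
endR [ 0.64942857 -0.21202267  0.026     ]
mouthR [ 0.39054437 -0.19040689  0.026     ]
endL [ 0.65808664 -0.10146028  0.026     ]
mouthL [ 0.39795779 -0.09078602  0.026     ]
pin [ 0.52869335 -0.11195888  0.026     ]
```

```bash
python3 - <<'E'
from h import *
im=load('t0')
P,U,V=cloud(im,262,340,155,275)
f=(P[:,2]>.02)&(P[:,2]<.034)
W=P[f];x=W[:,0]
left=W[(W[:,1]>-.125)&((x>.435)&(x<.51)|(x>.61)&(x<.645))];right=W[(W[:,1]<-.165)&(x>.435)&(x<.645)]
n=lambda Q:None
# common slope, two offsets
from scipy.optimize import least_squares
def r(p):return np.r_[left[:,1]-p[0]*left[:,0]-p[1],right[:,1]-p[0]*right[:,0]-p[2]]
s=least_squares(r,[0,-.1,-.2],loss='soft_l1',f_scale=.002).x
yaw=np.arctan(s[0]);mid=(s[1]+s[2])/2;print('yaw',yaw,'sep',(s[1]-s[2])*np.cos(yaw),'y at .53',s[0]*.53+mid,len(left),len(right))
c,sn=np.cos(yaw),np.sin(yaw)
a=W[:,0]*c+(W[:,1]-mid)*sn;b=-W[:,0]*sn+(W[:,1]-mid)*c
for sd in(1,-1):
    q=np.sort(a[(sd*b>.03)&(sd*b<.06)]);print('ends',q[:4],q[-4:])
q=np.sort(a[abs(b)<.03]);print('mid',np.round(q,3))
# edge profile at mouth floor
g=im['pixels'].astype(float).mean(2)
for u in(300,305,310):print([(v,round(g[v,u])) for v in range(252,268)])
for u in(292,300,318):print([(v,round(g[v,u])) for v in range(160,180)])
np.save('pics/dock.npy',[yaw,mid])
E
```

```text
yaw -0.06840294576875079 sep 0.07447489117258413 y at .53 -0.15303904165693927 98 227
ends [0.39417688 0.39441979 0.39721554 0.39727338] [0.6555262  0.65590202 0.65773529 0.65779473]
ends [0.39476642 0.39516786 0.39523106 0.39796207] [0.65574387 0.65577429 0.65587522 0.65678666]
mid [0.554 0.56  0.56  0.566 0.569 0.571 0.572 0.611 0.611 0.613 0.613 0.613
 0.613 0.614 0.616 0.616 0.616 0.616 0.616 0.63  0.631 0.631 0.631 0.631
 0.631 0.631 0.633 0.634 0.634 0.634 0.634 0.634 0.636 0.636 0.636 0.637
 0.637 0.649 0.649 0.649 0.649 0.65  0.65  0.65  0.65  0.65  0.65  0.651
 0.651 0.651 0.651 0.651 0.651 0.651 0.652 0.652 0.652 0.652 0.652 0.652
 0.652 0.653 0.653 0.653 0.653 0.653 0.653 0.653 0.654 0.654 0.654 0.654
 0.654 0.654 0.654 0.655 0.655 0.655 0.655 0.655 0.655 0.656 0.656 0.656
 0.656 0.656 0.656 0.657 0.657 0.657 0.657 0.657 0.657 0.657 0.657 0.657
 0.657]
[(252, 49), (253, 49), (254, 49), (255, 50), (256, 49), (257, 49), (258, 59), (259, 107), (260, 110), (261, 110), (262, 111), (263, 111), (264, 110), (265, 111), (266, 110), (267, 110)]
[(252, 49), (253, 51), (254, 51), (255
[... 321 characters left out ...]
267, 109)]
[(160, 112), (161, 112), (162, 112), (163, 112), (164, 111), (165, 111), (166, 111), (167, 91), (168, 61), (169, 48), (170, 33), (171, 21), (172, 18), (173, 20), (174, 20), (175, 26), (176, 27), (177, 26), (178, 26), (179, 25)]
[(160, 111), (161, 112), (162, 112), (163, 111), (164, 111), (165, 110), (166, 111), (167, 110), (168, 76), (169, 48), (170, 43), (171, 31), (172, 38), (173, 41), (174, 47), (175, 114), (176, 132), (177, 112), (178, 69), (179, 48)]
[(160, 110), (161, 110), (162, 110), (163, 111), (164, 111), (165, 111), (166, 110), (167, 110), (168, 103), (169, 70), (170, 48), (171, 47), (172, 40), (173, 36), (174, 35), (175, 33), (176, 39), (177, 42), (178, 42), (179, 41)]
```

```bash
cat >> h.py <<'E'
from scipy.spatial.transform import Rotation as Ro
DO=np.array([.5327,-.1532]);DY=-.0684
CA=np.array([.5402,.1260]);CY=.3014
def dockpt(x,y=0):
    c,s=np.cos(DY),np.sin(DY);return DO+np.array([c*x-s*y,s*x+c*y])
def indock(p):
    c,s=np.cos(DY),np.sin(DY);d=np.array(p[:2])-DO;return np.array([c*d[0]+s*d[1],-s*d[0]+c*d[1]])
def plan(pos,yaw):
    st=manip.get_state();q=st['ee_rot'];R=Ro.from_quat([q[1],q[2],q[3],q[0]])
    best=None
    for sg in(1,-1):
        y=sg*np.array([-np.sin(yaw),np.cos(yaw),0]);x=np.array([0,0,-1.]);T=Ro.from_matrix(np.c_[x,y,np.cross(x,y)])
        rv=(R.inv()*T).as_rotvec()
        if best is None or np.linalg.norm(rv)<np.linalg.norm(best):best=rv
    print('t',round(st['clock'],2),'delta cm',np.round(R.inv().apply(np.array(pos)-st['position'])*100,2),'dr',np.round(best,4),'F',np.round(st['contact_force'],1),'w',st['width'],'pos',np.round(st['position'],4),'dock',np.round(indock(st['position']),4))
E
python3 - <<'E'
from h import *
plan([*CA,.13],CY);plan([*CA,.05],CY)
E
```

```text
t 0.1 delta cm [ 10.09 -30.79  48.66] dr [-0.5732 -0.0007  0.0016] F [ 1.4 -0.3 -0.6] w 0.08518929960548222 pos [0.1542 0.5534 0.2305] dock [-0.4259  0.6791]
t 0.1 delta cm [ 18.09 -30.78  48.66] dr [-0.5732 -0.0007  0.0016] F [ 1.4 -0.3 -0.6] w 0.08518929960548222 pos [0.1542 0.5534 0.2305] dock [-0.4259  0.6791]
```

```bash
python3 -m creep '{"delta_pos": [[0,-2.5,4],[0,-6,9],[0,-9,14],[0,-12,19],[0,-15,24],[0,-18,29],[0,-21,34],[0,-24,39],[0,-27,44],[0,-30.8,48.7]], "dr": [[-0.05,0,0],[-0.1,0,0],[-0.15,0,0],[-0.2,0,0],[-0.26,0,0],[-0.32,0,0],[-0.38,0,0],[-0.44,0,0],[-0.51,0,0],[-0.573,0,0]]}' 1 30
python3 -m creep '{"delta_pos": [[0,0,0],[0,0,0],[0,0,0],[0,0,0],[0,0,0]], "dr": [[0,0,0],[0,0,0],[0,0,0],[0,0,0],[0,0,0]]}'
python3 - <<'E'
from h import *
plan([*CA,.13],CY);plan([*CA,.05],CY)
E
```

```text
clock: 1.1
position: [0.4912, 0.1858, 0.231]
ee_rot: [0.699, -0.107, 0.699, 0.107]
contact_force: [1.6, 1.8, 0.4]
width: 0.0855
clock: 1.6
position: [0.4892, 0.1886, 0.2314]
ee_rot: [0.699, -0.107, 0.699, 0.107]
contact_force: [0.9, 0.4, -0.4]
width: 0.0854
t 1.6 delta cm [10.14 -7.5   3.  ] dr [ 0.0018 -0.     -0.0003] F [ 0.9  0.4 -0.4] w 0.08537862226732443 pos [0.4892 0.1886 0.2314] dock [-0.0667  0.338 ]
t 1.6 delta cm [18.14 -7.5   3.  ] dr [ 0.0018 -0.     -0.0003] F [ 0.9  0.4 -0.4] w 0.08537862226732443 pos [0.4892 0.1886 0.2314] dock [-0.0667  0.338 ]
```

```bash
python3 -m creep '{"delta_pos": [[0,-2.5,1],[0,-5,2],[0,-7.5,3],[0,-7.5,3],[2,-7.5,3],[4,-7.5,3],[6,-7.5,3],[8,-7.5,3],[8,-7.5,3],[8,-7.5,3]], "dr": [[0,0,0],[0,0,0],[0,0,0],[0,0,0],[0,0,0],[0,0,0],[0,0,0],[0,0,0],[0,0,0],[0,0,0]]}' 1 30
python3 - <<'E'
from h import *
plan([*CA,.05],CY)
a=grab('scene','s1')['pixels']
b=grab('top','t1')['pixels']
c1=cv2.resize(a[80:215,220:370],(600,540),interpolation=cv2.INTER_CUBIC)
cv2.imwrite('pics/v4.png',c1)
E
```

```text
clock: 2.6
position: [0.5406, 0.1257, 0.1516]
ee_rot: [0.699, -0.106, 0.699, 0.107]
contact_force: [0.2, 0.2, 0.2]
width: 0.0853
t 2.6 delta cm [10.16  0.04 -0.03] dr [ 0.001  -0.0002 -0.0004] F [0.2 0.2 0.2] w 0.08531855975455786 pos [0.5406 0.1257 0.1516] dock [-0.0112  0.2788]
```

View pics/v4.png

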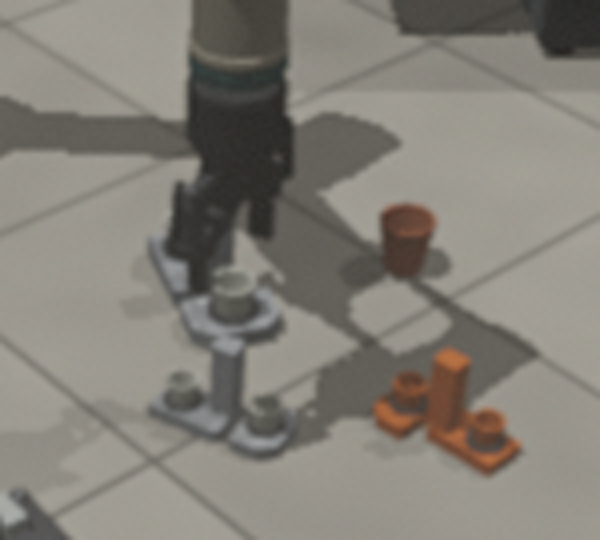

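The gripper hangs above and behind the small grey carrier, and its post top is at crop (228,343), about px (277,166) in the scene. I'll compare that with the model's projection, then descend.

```bash
python3 - <<'E'
from h import *
im=load('s1');print(proj(im,[[*CA,.085],[*(CA+.038*np.array([np.cos(CY),np.sin(CY)])),.038],[.5406,.1257,.1516]]))
print(world(im,276.5,165.5,.085))
E
python3 -m creep '{"delta_pos": [[2,0,0],[4,0,0],[6,0,0],[7.5,0,0],[8.5,0,0],[9.3,0,0],[10.2,0,0],[10.2,0,0],[10.2,0,0],[10.2,0,0]], "dr": [[0,0,0],[0,0,0],[0,0,0],[0,0,0],[0,0,0],[0,0,0],[0,0,0],[0,0,0],[0,0,0],[0,0,0]]}' 1 30
```

```text
[[276.5266707  165.53995521]
 [285.96969098 180.62694321]
 [277.06462005 148.98101485]]
[0.53998358 0.12607416 0.085     ]
clock: 3.7
position: [0.5415, 0.1248, 0.0498]
ee_rot: [0.7, -0.106, 0.699, 0.106]
contact_force: [0.1, 0.4, -0.1]
width: 0.0853
```

```bash
python3 -m creep '{"delta_pos": [[0,0,0],[0,0,0],[0,0,0],[0,0,0],[0,0,0],[0,0,0],[0,0,0],[0,0,0],[0,0,0],[0,0,0]], "dr": [[0,0,0],[0,0,0],[0,0,0],[0,0,0],[0,0,0],[0,0,0],[0,0,0],[0,0,0],[0,0,0],[0,0,0]]}' -1 60
python3 -m creep '{"delta_pos": [[-1,0,0],[-3,0,0],[-5,0,0],[-7,0,0],[-8,0,0],[-8,0,0],[-8,0,0]], "dr": [[0,0,0],[0,0,0],[0,0,0],[0,0,0],[0,0,0],[0,0,0],[0,0,0]]}'
python3 - <<'E'
from h import *
plan([*dockpt(-.075),.13],DY)
a=grab('top','t2')['pixels'];b=grab('scene','s2')['pixels']
E
```

```text
clock: 4.7
position: [0.5409, 0.125, 0.0493]
ee_rot: [0.699, -0.106, 0.699, 0.106]
contact_force: [-0.5, 2.5, 1.0]
width: 0.0195
clock: 5.4
position: [0.5403, 0.1245, 0.1286]
ee_rot: [0.699, -0.106, 0.7, 0.106]
contact_force: [0.1, -0.5, -5.5]
width: 0.0192
t 5.4 delta cm [ -0.12 -23.58 -15.96] dr [ 3.696e-01 -1.500e-03  2.000e-04] F [ 0.1 -0.5 -5.5] w 0.019166769238770212 pos [0.5403 0.1245 0.1286] dock [-0.0114  0.2776]
```

```bash
python3 -m creep '{"delta_pos": [[0,-1.5,-1],[0,-4,-2.7],[0,-7,-4.7],[0,-10,-6.8],[0,-13,-8.8],[0,-16,-10.8],[0,-19,-12.9],[0,-21.5,-14.5],[0,-23,-15.6],[0,-23.6,-16]], "dr": [[0.02,0,0],[0.06,0,0],[0.1,0,0],[0.15,0,0],[0.2,0,0],[0.25,0,0],[0.3,0,0],[0.34,0,0],[0.36,0,0],[0.37,0,0]]}'
python3 -m creep '{"delta_pos": [[0,0,0],[0,0,0],[0,0,0],[0,0,0],[0,0,0]], "dr": [[0,0,0],[0,0,0],[0,0,0],[0,0,0],[0,0,0]]}'
python3 - <<'E'
from h import *
plan([*dockpt(-.075),.0535],DY)
im=grab('top','t3');b=grab('scene','s3')['pixels'];a=im['pixels']
c1=cv2.resize(a[150:280,250:350],(460,598),interpolation=cv2.INTER_CUBIC)
c2=cv2.resize(b[150:260,160:260],(330,363),interpolation=cv2.INTER_CUBIC)
c2=cv2.copyMakeBorder(c2,0,598-363,0,0,cv2.BORDER_CONSTANT)
cv2.imwrite('pics/v5.png',np.clip(np.hstack([c1,c2])*1.6,0,255).astype(np.uint8))
E
```

```text
clock: 6.5
position: [0.4571, -0.1495, 0.1284]
ee_rot: [0.706, 0.025, 0.707, -0.025]
contact_force: [1.0, 0.7, -5.2]
width: 0.0194
clock: 7.0
position: [0.4585, -0.1474, 0.1293]
ee_rot: [0.707, 0.024, 0.707, -0.024]
contact_force: [0.2, 0.7, -5.8]
width: 0.0193
t 7.0 delta cm [ 7.58 -0.07 -0.05] dr [ 0.0009  0.0001 -0.0002] F [ 0.2  0.7 -5.8] w 0.019286160986482413 pos [ 0.4585 -0.1474  0.1293] dock [-0.0745  0.0007]
```

View pics/v5.png

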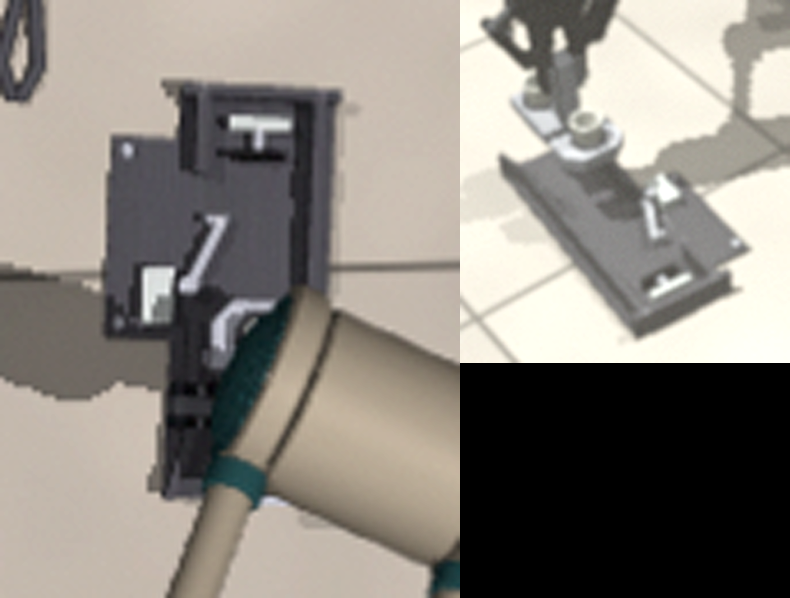

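The carrier is held over the mouth, nose towards the end plate (nose at ~(240,305) in the left crop), and the dock's pawl is ahead of it. Lowering now.

```bash
python3 -m creep '{"delta_pos": [[1.5,-0.07,0],[3,-0.07,0],[4.5,-0.07,0],[5.5,-0.07,0],[6.2,-0.07,0],[6.7,-0.07,0],[7.0,-0.07,0],[7.2,-0.07,0],[7.2,-0.07,0],[7.2,-0.07,0]], "dr": [[0,0,0],[0,0,0],[0,0,0],[0,0,0],[0,0,0],[0,0,0],[0,0,0],[0,0,0],[0,0,0],[0,0,0]]}'
python3 -m creep '{"delta_pos": [[0.1,0,0],[0.2,0,0],[0.3,0,0],[0.35,0,0],[0.4,0,0],[0.4,0,0]], "dr": [[0,0,0],[0,0,0],[0,0,0],[0,0,0],[0,0,0],[0,0,0]]}'
python3 - <<'E'
from h import *
plan([*dockpt(-.075),.0535],DY)
E
```

```text
clock: 8.1
position: [0.4585, -0.1489, 0.0576]
ee_rot: [0.707, 0.024, 0.706, -0.024]
contact_force: [-0.7, 0.5, -5.3]
width: 0.0191
clock: 8.7
position: [0.4582, -0.1488, 0.0533]
ee_rot: [0.707, 0.024, 0.707, -0.024]
contact_force: [-0.3, 0.3, -4.3]
width: 0.0192
t 8.7 delta cm [-0.02  0.07 -0.04] dr [-0.0004  0.     -0.0001] F [-0.3  0.3 -4.3] w 0.01918394468469712 pos [ 0.4582 -0.1488  0.0533] dock [-0.0746 -0.0007]
```

```bash
python3 -m creep '{"delta_pos": [[0.04,0.03,0],[0.08,0.05,0],[0.08,0.05,0],[0.08,0.05,0],[0.08,0.05,0]], "dr": [[0,0,0],[0,0,0],[0,0,0],[0,0,0],[0,0,0]]}'
python3 - <<'E'
from h import *
plan([*dockpt(-.075),.0535],DY)
im=grab('top','t4');b=grab('scene','s4')['pixels'];a=im['pixels']
c2=cv2.resize(b[150:260,160:260],(545,600),interpolation=cv2.INTER_CUBIC)
cv2.imwrite('pics/v6.png',np.clip(c2*1.5,0,255).astype(np.uint8))
E
```

```text
clock: 9.2
position: [0.4583, -0.1486, 0.0532]
ee_rot: [0.707, 0.024, 0.707, -0.024]
contact_force: [-4.0, -0.1, 5.0]
width: 0.0192
t 9.2 delta cm [-0.03  0.05 -0.04] dr [-0.      0.0004  0.0007] F [-4.  -0.1  5. ] w 0.01920092540571781 pos [ 0.4583 -0.1486  0.0532] dock [-0.0746 -0.0005]
```

View pics/v6.png

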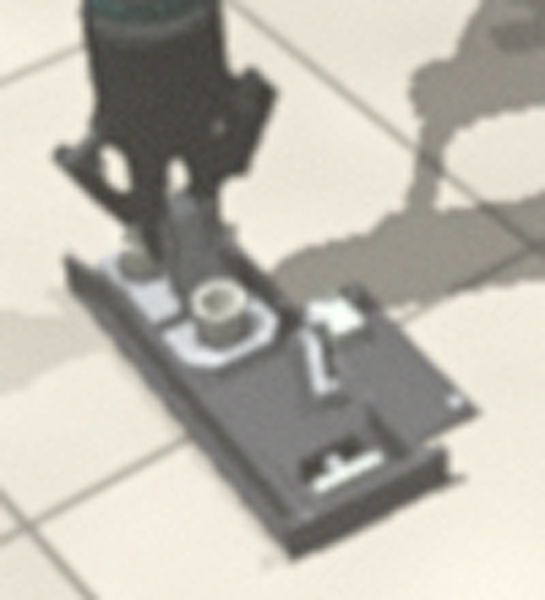

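The carrier sits on the channel floor in the mouth, with the pawl ahead at ~(320,360) still sprung in. Step 1's hold time has been met, so I start sliding.

```bash
python3 -m creep '{"delta_pos": [[-0.04,0,0.2],[-0.04,0,0.5],[-0.04,0,0.9],[-0.04,0,1.3],[-0.04,0,1.7],[-0.04,0,2.1],[-0.04,0,2.5],[-0.04,0,2.8],[-0.04,0,3],[-0.04,0,3]], "dr": [[0,0,0],[0,0,0],[0,0,0],[0,0,0],[0,0,0],[0,0,0],[0,0,0],[0,0,0],[0,0,0],[0,0,0]]}'
python3 -c "
from h import *
plan([*dockpt(0),.0535],DY)"
```

```text
clock: 10.3
position: [0.4876, -0.1501, 0.0533]
ee_rot: [0.706, 0.025, 0.707, -0.024]
contact_force: [-3.9, 0.2, 7.2]
width: 0.0191
t 10.3 delta cm [-0.03 -0.    4.52] dr [-0.0004 -0.0013 -0.0005] F [-3.9  0.2  7.2] w 0.019126773500097376 pos [ 0.4876 -0.1501  0.0533] dock [-0.0452  0.0001]
```

```bash
python3 -m creep '{"delta_pos": [[-0.05,0,0.2],[-0.05,0,0.4],[-0.05,0,0.6],[-0.05,0,0.8],[-0.05,0,1],[-0.05,0,1.2],[-0.05,0,1.4],[-0.05,0,1.5]], "dr": [[0,0,0],[0,0,0],[0,0,0],[0,0,0],[0,0,0],[0,0,0],[0,0,0],[0,0,0]]}'
python3 -m creep '{"delta_pos": [[0,0,0.2],[0,0,0.4],[0,0,0.6],[0,0,0.8],[0,0,1],[0,0,1]], "dr": [[0,0,0],[0,0,0],[0,0,0],[0,0,0],[0,0,0],[0,0,0]]}'
python3 -c "
from h import *
plan([*dockpt(0),.0535],DY)"
```

```text
clock: 11.1
position: [0.4994, -0.1517, 0.0535]
ee_rot: [0.704, 0.023, 0.709, -0.024]
contact_force: [-11.8, -1.5, 10.6]
width: 0.019
clock: 11.7
position: [0.511, -0.153, 0.0534]
ee_rot: [0.705, 0.023, 0.708, -0.024]
contact_force: [-7.3, -3.1, 5.6]
width: 0.0191
t 11.7 delta cm [-0.02  0.13  2.16] dr [ 0.001  -0.0045  0.0019] F [-7.3 -3.1  5.6] w 0.019129472578568937 pos [ 0.511  -0.153   0.0534] dock [-0.0216 -0.0013]
```

```bash
python3 -m creep '{"delta_pos": [[-0.02,0,0.2],[-0.02,0,0.4],[-0.02,0,0.6],[-0.02,0,0.8],[-0.02,0,1],[-0.02,0,1.2],[-0.02,0,1.2]], "dr": [[0,0,0],[0,0,0],[0,0,0],[0,0,0],[0,0,0],[0,0,0],[0,0,0]]}'
python3 -m creep '{"delta_pos": [[0,0,0.2],[0,0,0.4],[0,0,0.6],[0,0,0.6]], "dr": [[0,0,0],[0,0,0],[0,0,0],[0,0,0]]}'
python3 - <<'E'
from h import *
plan([*dockpt(0.02),.0535],DY)
im=grab('top','t5');b=grab('scene','s5')['pixels'];a=im['pixels']
c1=cv2.resize(a[160:260,262:332],(420,600),interpolation=cv2.INTER_CUBIC)
c2=cv2.resize(b[180:250,170:250],(380,332),interpolation=cv2.INTER_CUBIC)
c2=cv2.copyMakeBorder(c2,0,600-332,0,0,cv2.BORDER_CONSTANT)
cv2.imwrite('pics/v7.png',np.clip(np.hstack([c1,c2])*1.5,0,255).astype(np.uint8))
E
```

```text
clock: 12.4
position: [0.5237, -0.1539, 0.0534]
ee_rot: [0.706, 0.023, 0.708, -0.025]
contact_force: [-5.9, -3.1, 3.4]
width: 0.0194
clock: 12.8
position: [0.5251, -0.1538, 0.0538]
ee_rot: [0.702, 0.023, 0.711, -0.024]
contact_force: [-17.2, -2.9, 14.6]
width: 0.0195
t 12.8 delta cm [-0.01  0.11  2.76] dr [ 0.0023 -0.0124  0.0017] F [-17.2  -2.9  14.6] w 0.01954281920246723 pos [ 0.5251 -0.1538  0.0538] dock [-0.0076 -0.0012]
```

View pics/v7.png

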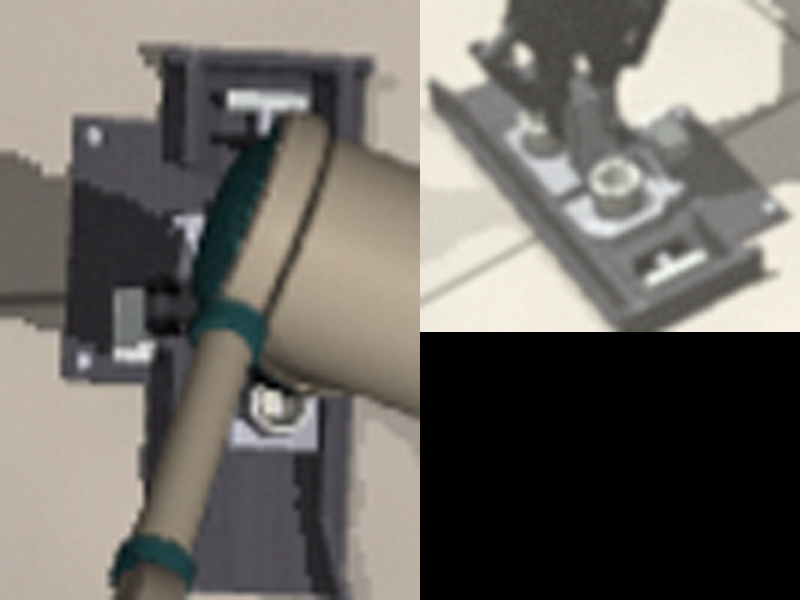

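The head is now alongside the pawl, which has swung aside, and the nose is still short of the buffer. Push is up to 17 N, but that includes about 20 N of down-press, so I'll ease the vertical load.

```bash
python3 -m creep '{"delta_pos": [[-0.1,0,0],[-0.15,0,0],[-0.15,0,0]], "dr": [[0,0,0],[0,0,0],[0,0,0]]}'
python3 -c "
from h import *
plan([*dockpt(0.02),.0535],DY)"
```

```text
clock: 13.2
position: [0.5254, -0.1538, 0.054]
ee_rot: [0.702, 0.023, 0.711, -0.024]
contact_force: [-13.1, -3.9, 4.7]
width: 0.0194
t 13.2 delta cm [0.01 0.1  2.73] dr [ 0.0021 -0.012   0.0013] F [-13.1  -3.9   4.7] w 0.019367790791419138 pos [ 0.5254 -0.1538  0.054 ] dock [-0.0073 -0.0011]
```

```bash
python3 -m creep '{"delta_pos": [[0,0,0.1],[0,0,0.2],[0,0,0.2]], "dr": [[0,0,0],[0,0,0],[0,0,0]]}'
python3 -m creep '{"delta_pos": [[0,0,0.1],[0,0,0.2],[0,0,0.2]], "dr": [[0,0,0],[0,0,0],[0,0,0]]}'
python3 -c "
from h import *
plan([*dockpt(0.02),.0535],DY)"
```

```text
clock: 13.5
position: [0.5256, -0.1538, 0.0541]
ee_rot: [0.701, 0.023, 0.712, -0.023]
contact_force: [-16.9, -4.3, 9.1]
width: 0.0192
clock: 13.8
position: [0.534, -0.1547, 0.0542]
ee_rot: [0.706, 0.023, 0.707, -0.025]
contact_force: [-1.6, -4.2, -5.0]
width: 0.0197
t 13.8 delta cm [0.07 0.14 1.86] dr [ 0.0001 -0.0017  0.0019] F [-1.6 -4.2 -5. ] w 0.01970764398478986 pos [ 0.534  -0.1547  0.0542] dock [ 0.0014 -0.0014]
```

```bash
python3 -m creep '{"delta_pos": [[0.05,0,0],[0.08,0,0.1],[0.08,0,0.2],[0.08,0,0.2]], "dr": [[0,0,0],[0,0,0],[0,0,0],[0,0,0]]}'
python3 -m creep '{"delta_pos": [[0,0,0.1],[0,0,0.2],[0,0,0.2]], "dr": [[0,0,0],[0,0,0],[0,0,0]]}'
python3 - <<'E'
from h import *
plan([*dockpt(0.02),.0535],DY)
b=grab('scene','s6')['pixels']
c2=cv2.resize(b[180:250,170:250],(685,600),interpolation=cv2.INTER_CUBIC)
cv2.imwrite('pics/v8.png',np.clip(c2*1.3,0,255).astype(np.uint8))
E
```

```text
clock: 14.2
position: [0.5374, -0.154, 0.0539]
ee_rot: [0.707, 0.024, 0.707, -0.024]
contact_force: [-1.3, -3.8, -6.7]
width: 0.0192
clock: 14.5
position: [0.5393, -0.1539, 0.0543]
ee_rot: [0.707, 0.024, 0.707, -0.024]
contact_force: [-2.3, -3.6, -6.6]
width: 0.0195
t 14.5 delta cm [0.08 0.03 1.34] dr [-0.0002  0.0003  0.0001] F [-2.3 -3.6 -6.6] w 0.019547408195093856 pos [ 0.5393 -0.1539  0.0543] dock [ 0.0066 -0.0003]
```

View pics/v8.png

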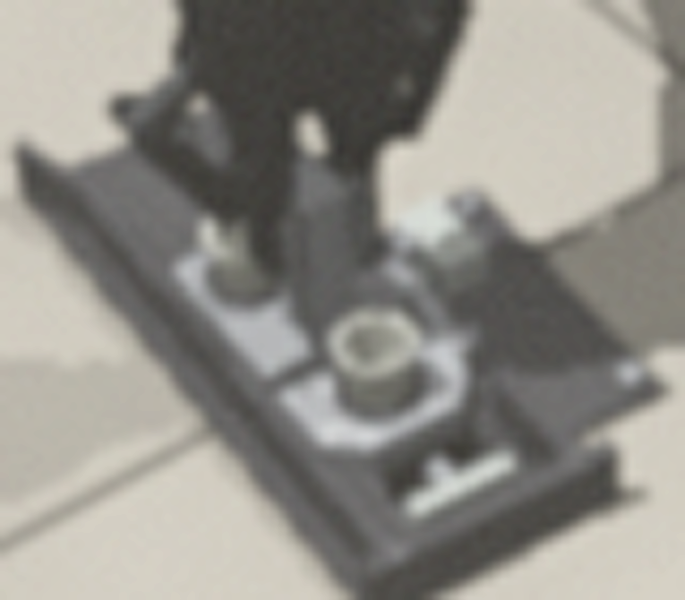

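The pawl is still swung aside, its tip at ~(470,340) beside the head, and there is a small gap to the buffer. Continuing in 2 mm steps.

```bash
python3 -m creep '{"delta_pos": [[0.05,0,0.1],[0.07,0,0.2],[0.07,0,0.2]], "dr": [[0,0,0],[0,0,0],[0,0,0]]}'
python3 -m creep '{"delta_pos": [[0,0,0.1],[0,0,0.2],[0,0,0.2]], "dr": [[0,0,0],[0,0,0],[0,0,0]]}'
python3 -m creep '{"delta_pos": [[0,0,0.1],[0,0,0.2],[0,0,0.2]], "dr": [[0,0,0],[0,0,0],[0,0,0]]}'
python3 -c "
from h import *
plan([*dockpt(0.02),.0535],DY)"
```

```text
clock: 14.85
position: [0.5413, -0.1541, 0.0536]
ee_rot: [0.707, 0.024, 0.707, -0.024]
contact_force: [-2.3, -4.5, -4.9]
width: 0.0193
clock: 15.15
position: [0.5433, -0.1542, 0.0536]
ee_rot: [0.707, 0.024, 0.707, -0.024]
contact_force: [-1.9, -3.7, -5.9]
width: 0.0194
clock: 15.45
position: [0.5453, -0.1543, 0.0536]
ee_rot: [0.707, 0.024, 0.707, -0.024]
contact_force: [-2.1, -4.0, -5.6]
width: 0.019
t 15.45 delta cm [0.01 0.03 0.73] dr [-0.0003  0.0005  0.    ] F [-2.1 -4.  -5.6] w 0.019047300443534657 pos [ 0.5453 -0.1543  0.0536] dock [ 0.0127 -0.0003]
```

```bash
for i in 1; do :; done
python3 -m creep '{"delta_pos": [[0,0,0.1],[0,0,0.2],[0,0,0.2]], "dr": [[0,0,0],[0,0,0],[0,0,0]]}'
python3 -m creep '{"delta_pos": [[0,0,0.1],[0,0,0.2],[0,0,0.2]], "dr": [[0,0,0],[0,0,0],[0,0,0]]}'
```

```text
clock: 15.75
position: [0.5473, -0.1545, 0.0536]
ee_rot: [0.707, 0.024, 0.707, -0.024]
contact_force: [-1.9, -4.3, -5.5]
width: 0.0191
clock: 16.05
position: [0.5493, -0.1546, 0.0536]
ee_rot: [0.707, 0.024, 0.707, -0.024]
contact_force: [-1.5, -3.4, -5.3]
width: 0.0192
```

```bash
python3 -m creep '{"delta_pos": [[0,0,0.1],[0,0,0.2],[0,0,0.2]], "dr": [[0,0,0],[0,0,0],[0,0,0]]}'
python3 -m creep '{"delta_pos": [[0,0,0.1],[0,0,0.2],[0,0,0.2]], "dr": [[0,0,0],[0,0,0],[0,0,0]]}'
```

```text
clock: 16.35
position: [0.5502, -0.1545, 0.0535]
ee_rot: [0.706, 0.024, 0.707, -0.024]
contact_force: [-4.1, -4.5, -4.5]
width: 0.0193
clock: 16.65
position: [0.5511, -0.1546, 0.0536]
ee_rot: [0.705, 0.024, 0.708, -0.024]
contact_force: [-6.6, -4.2, -1.6]
width: 0.0193
```

The extra ~2.4 N step says the buffer has just been touched (dock x ≈ 0.0175). The click should come about 3 mm further on.

```bash
python3 -m creep '{"delta_pos": [[0,0,0.1],[0,0,0.1],[0,0,0.1]], "dr": [[0,0,0],[0,0,0],[0,0,0]]}'
python3 -m creep '{"delta_pos": [[0,0,0.1],[0,0,0.1],[0,0,0.1]], "dr": [[0,0,0],[0,0,0],[0,0,0]]}'
```

```text
clock: 16.95
position: [0.5516, -0.1546, 0.0536]
ee_rot: [0.705, 0.024, 0.708, -0.024]
contact_force: [-7.3, -4.6, -0.8]
width: 0.0195
clock: 17.25
position: [0.5523, -0.1546, 0.0537]
ee_rot: [0.705, 0.024, 0.709, -0.024]
contact_force: [-7.4, -3.9, -1.1]
width: 0.019
```

```bash
python3 -m creep '{"delta_pos": [[0,0,0.1],[0,0,0.1],[0,0,0.1]], "dr": [[0,0,0],[0,0,0],[0,0,0]]}'
python3 -c "
from h import *
plan([*dockpt(0.02),.0535],DY)"
```

```text
clock: 17.55
position: [0.5529, -0.1546, 0.0537]
ee_rot: [0.704, 0.024, 0.709, -0.024]
contact_force: [-8.8, -2.7, 0.8]
width: 0.0193
t 17.55 delta cm [ 0.02  0.01 -0.02] dr [-0.     -0.0063 -0.0004] F [-8.8 -2.7  0.8] w 0.019288842619864577 pos [ 0.5529 -0.1546  0.0537] dock [ 0.0202 -0.0001]
```

```bash
python3 -m creep '{"delta_pos": [[0,0,0.1],[0,0,0.1],[0,0,0.1]], "dr": [[0,0,0],[0,0,0],[0,0,0]]}'
python3 -m creep '{"delta_pos": [[0,0,0.05],[0,0,0.05],[0,0,0.05]], "dr": [[0,0,0],[0,0,0],[0,0,0]]}'
python3 - <<'E'
from h import *
plan([*dockpt(0.02),.0535],DY)
b=grab('scene','s7')['pixels']
c2=cv2.resize(b[180:250,170:250],(685,600),interpolation=cv2.INTER_CUBIC)
cv2.imwrite('pics/v9.png',np.clip(c2*1.3,0,255).astype(np.uint8))
E
```

```text
clock: 17.85
position: [0.5539, -0.1547, 0.0537]
ee_rot: [0.705, 0.024, 0.709, -0.024]
contact_force: [-7.6, -3.7, 1.3]
width: 0.0193
clock: 18.15
position: [0.5542, -0.1547, 0.0537]
ee_rot: [0.704, 0.025, 0.709, -0.024]
contact_force: [-8.6, -4.6, 0.6]
width: 0.019
t 18.15 delta cm [ 0.02  0.   -0.16] dr [-0.0002 -0.0065 -0.0006] F [-8.6 -4.6  0.6] w 0.019037320018210156 pos [ 0.5542 -0.1547  0.0537] dock [ 0.0216 -0.    ]
```

View pics/v9.png

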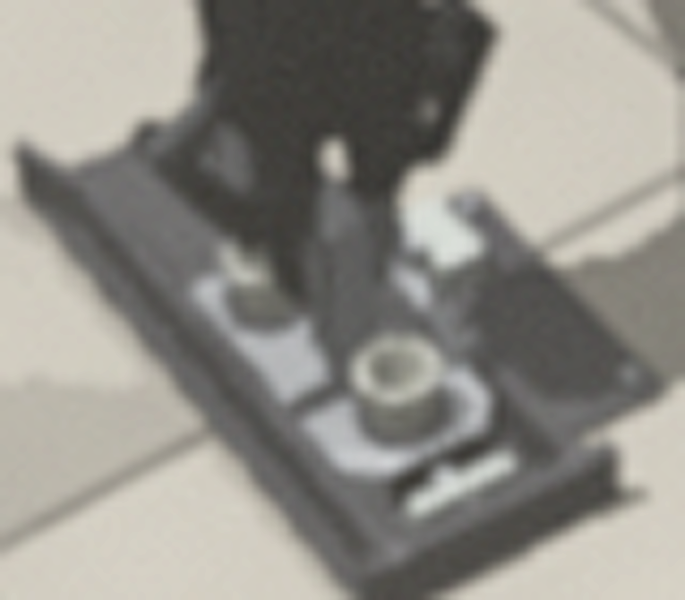

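```bash
python3 -m creep '{"delta_pos": [[-0.05,0,0.1],[-0.05,0,0.1],[-0.05,0,0.1]], "dr": [[0,0,0],[0,0,0],[0,0,0]]}'
python3 -m creep '{"delta_pos": [[0,0,0.1],[0,0,0.1],[0,0,0.1]], "dr": [[0,0,0],[0,0,0],[0,0,0]]}'
python3 -c "
from h import *
plan([*dockpt(0.02),.0535],DY)"
```

```text
clock: 18.5
position: [0.5552, -0.1548, 0.0538]
ee_rot: [0.704, 0.025, 0.709, -0.024]
contact_force: [-8.6, -5.2, -1.3]
width: 0.0195
clock: 18.8
position: [0.5558, -0.1548, 0.0538]
ee_rot: [0.704, 0.025, 0.709, -0.024]
contact_force: [-9.6, -4.5, -2.5]
width: 0.0194
t 18.8 delta cm [ 0.03  0.   -0.31] dr [-0.0002 -0.0076 -0.0007] F [-9.6 -4.5 -2.5] w 0.019351992592041848 pos [ 0.5558 -0.1548  0.0538] dock [ 0.0231 -0.    ]
```

```bash
python3 - <<'E'
from h import *
t=load('t0');s=load('s7')
pin=world(t,290.6,212,.019);tip=world(t,297.6,197,.019)
print('pin',indock(pin),'tip',indock(tip),np.linalg.norm(tip-pin))
b=grab('scene','s8')['pixels'];c0=cv2.imread('pics/s0.png')
d=tip-pin; L=[]
for a in(0,.15,.3):
    # rotating outward (+y): ccw
    c,n=np.cos(a),np.sin(a);q=pin+np.array([c*d[0]-n*d[1],n*d[0]+c*d[1],0]);L.append(q)
pp=proj(s,[pin]+L);print(pp)
x=.0231
for nm,q in dict(sh_in=(20,12),sh_out=(20,30),nose=(60,0)).items():
    w=np.r_[dockpt(x+q[0]/1000,q[1]/1000),.018];print(nm,proj(s,w)[0])
r=[200,240,195,235]
im=[cv2.resize(i[195:235,200:240],(395,395),interpolation=cv2.INTER_CUBIC) for i in(c0,b)]
for u,v in pp: cv2.circle(im[0],(int((u-200+.5)*395/40),int((v-195+.5)*395/40)),3,(0,0,255),1); cv2.circle(im[1],(int((u-200+.5)*395/40),int((v-195+.5)*395/40)),3,(0,0,255),1)
cv2.imwrite('pics/v10.png',np.clip(np.hstack(im)*1.4,0,255).astype(np.uint8))
E
```

```text
pin [-0.00664769  0.0402925 ] tip [0.03785002 0.02153946] 0.04828792044180773
[[216.29236651 210.43158872]
 [218.65774887 221.11000321]
 [220.97491496 220.61155661]
 [223.17757955 219.88044285]]
sh_in [216.90388557 223.64705432]
sh_out [221.95353957 221.182435  ]
nose [220.51096853 233.1647986 ]
```

View pics/v10.png

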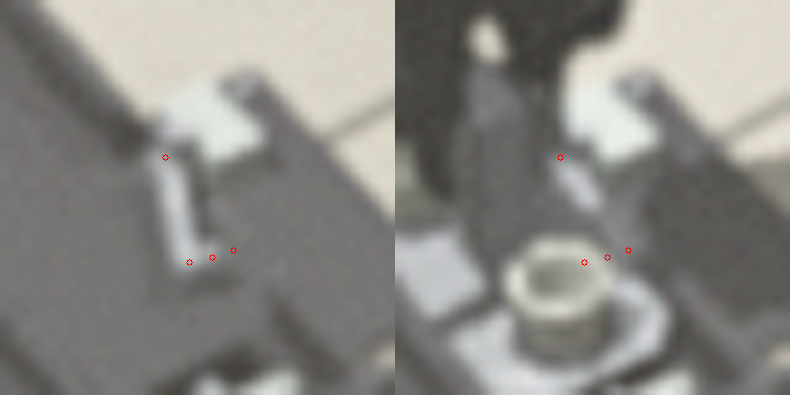

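The right crop shows the pawl still swung out: its lit arm runs (560,158) to (598,205), matching the ~0.3 rad marker. It hasn't clicked yet, so I'll measure the carrier directly from the head crucible's rim, centred at ~(555,278).

```bash
python3 - <<'E'
from h import *
s=load('s8')
print('carrier from rim',indock(world(s,200+160/9.875-.5,195+278/9.875-.5,.042))-[.038,0])
P,U,V=cloud(s,165,255,170,255)
D=np.array([indock(p) for p in P])
for nm,m in dict(rim=(P[:,2]>.034)&(P[:,2]<.046)&(D[:,0]>.03)&(abs(D[:,1])<.025)).items():print(nm,m.sum(),D[m].mean(0),D[m].min(0),D[m].max(0))
# same check against buffer: front of buffer before and now
for t in('s0','s8'):
    P,U,V=cloud(load(t),165,255,170,255);D=np.array([indock(p) for p in P])
    for lo,hi in((-.012,-.002),(.002,.012)):
        m=(D[:,1]>lo)&(D[:,1]<hi)&(D[:,0]>.06)&(D[:,0]<.125);o=np.argsort(D[m,0]);print(t,lo,[(int(round(a*1000)),int(round(z*1000))) for a,z in zip(D[m,0][o],P[m,2][o])])
E
```

```text
carrier from rim [0.02066979 0.00020609]
rim 61 [0.05384426 0.00161675] [ 0.03270494 -0.01208877] [0.07695864 0.01472767]
s0 -0.012 [(62, 5), (63, 4), (63, 5), (73, 14), (76, 15), (77, 17), (79, 21), (79, 3), (80, 1), (80, 18), (81, 7), (81, 13), (81, 9), (81, 18), (82, 12), (83, 22), (83, 12), (84, 21), (84, 17), (84, 7), (85, 16), (85, 20), (89, 12), (96, 19), (98, 21), (99, 20), (100, 10), (101, 10), (101, 14), (101, 19), (102, 22), (103, 17), (103, 15), (105, 13), (106, 23), (116, 25), (118, 27), (118, 25), (121, 25), (122, 26), (122, 12), (122, -1), (122, 18), (122, 24), (123, 4), (123, 17), (123, 6), (123, 29), (123, 21), (123, 13), (124, 24), (124, 26), (124, 5), (124, 3), (124, 18), (124, -2), (124, 13), (125, 1)]
s0 0.002 [(60, 5), (61, 10), (61, 4), (63, 5), (76, 17), (77, 17), (80, 18), (81, 19), (82, 16), (84, 18), (84, 20), (84, 17), (84, 15), (85, 17), (85, 12), (87, 16), (88, 11), (97, 15), (97, 18), (98, 21), (99, 22), (101, 12), (102, 18), (103, 20), (103, 10), (103, 21), (103, 17), (103, 13), (104, 14), (105, 19), (106, 18), (115, 23), (116, 24), (118, 22), (118, 25
[... 1964 characters left out ...]
 (68, 21), (69, 20), (70, 40), (72, 21), (72, 31), (74, 29), (74, 21), (74, 38), (74, 22), (75, 18), (75, 43), (75, 21), (76, 19), (77, 16), (77, 19), (79, 17), (79, 17), (82, 18), (82, 17), (86, 17), (86, 19), (87, 20), (87, 17), (88, 15), (89, 12), (90, 19), (90, 16), (90, 14), (95, 18), (97, 19), (98, 19), (101, 23), (102, 20), (102, 16), (103, 23), (103, 17), (103, 19), (104, 16), (104, 23), (104, 12), (105, 15), (106, 18), (114, 23), (117, 26), (117, 24), (117, 24), (119, 24), (121, 12), (121, 10), (121, 21), (122, 24), (122, -1), (122, 3), (122, 8), (123, 21), (123, 27), (123, 6), (123, 19), (123, 17), (123, 11), (124, 17), (124, 26), (124, 9), (124, 5), (124, -3), (125, -2), (125, 0)]
```

The carrier itself is at x≈0.0207, lagging the TCP by ~2 mm. The buffer looks only slightly compressed, so there is margin to continue in 1 mm steps.

```bash
python3 -m creep '{"delta_pos": [[0,0,0.1],[0,0,0.1],[0,0,0.1]], "dr": [[0,0,0],[0,0,0],[0,0,0]]}'
python3 -m creep '{"delta_pos": [[0,0,0.1],[0,0,0.1],[0,0,0.1]], "dr": [[0,0,0],[0,0,0],[0,0,0]]}'
```

```text
clock: 19.15
position: [0.5564, -0.1548, 0.0538]
ee_rot: [0.704, 0.025, 0.71, -0.024]
contact_force: [-9.5, -3.6, 0.2]
width: 0.0193
clock: 19.45
position: [0.5571, -0.1549, 0.0539]
ee_rot: [0.704, 0.025, 0.71, -0.024]
contact_force: [-10.3, -4.1, 0.4]
width: 0.0195
```

```bash
cat >> h.py <<'E'
def pawl(tag):
    g=load(tag)['pixels'].mean(2);print(tag);print(g[210:222,214:228].astype(int))
E
python3 -m creep '{"delta_pos": [[-0.04,0,0.1],[-0.04,0,0.1],[-0.04,0,0.1]], "dr": [[0,0,0],[0,0,0],[0,0,0]]}'
python3 - <<'E'
from h import *
grab('scene','s9');pawl('s8');pawl('s9')
E
```

```text
clock: 19.75
position: [0.5579, -0.1546, 0.0541]
ee_rot: [0.703, 0.025, 0.71, -0.024]
contact_force: [-10.7, -4.1, -0.0]
width: 0.0193
s8
[[ 64  72  80  82  80  85 118 150 151 141 117  97  81  71]
 [ 63  82 105 112 101  94  97 113 108  96  82  74  71  66]
 [ 65  78 109 134 130 112  87  88  81  75  75  73  70  64]
 [ 69  78 101 127 139 127  96  84  76  75  77  72  65  60]
 [ 74  79  87 104 131 139 116  86  78  81  79  72  64  62]
 [ 77  75  78  87 115 133 121  94  87  85  78  66  63  62]
 [ 73  74  77  79  88 100 101  92  92  89  78  63  59  63]
 [ 72  75  75  77  81  82  86  95  93  91  78  68  60  65]
 [ 77  85  84  84  84  82  82  93  96  91  83  75  64  63]
 [110 121 119 118 119 106  89  87  97  95  90  78  65  64]
 [134 145 140 140 144 135 116  96  93  90  84  74  67  65]
 [118 116 114 117 125 135 136 116  96  86  74  68  66  64]]
s9
[[ 64  62  70  75  74  85 120 152 153 141 116  98  80  71]
 [ 65  68  89 102  88  82  97 114 108  95  81  73  71  68]
 [ 66  74 110 128 107  78  79  89  81  74  76  74  73  69]
 [ 68  82 122 146 127  79  70  81  80  76  76  75  76  71]
 [ 73  84 122 152 137  82  64  80  82  79  82  82  77  67]
 [ 71  81 117 147 136  87  69  87  90  85  85  83  74  63]
 [ 71  78 102 126 125  86  74  87  95  90  86  77  66  63]
 [ 71  75  83  98 100  78  70  79  91  92  87  73  64  62]
 [ 72  75  82  94  96  81  65  70  77  80  80  67  62  62]
 [ 84 100 109 120 119 102  86  74  67  67  65  64  60  62]
 [108 120 127 137 136 130 122 103  74  65  62  61  63  63]
 [117 114 109 113 123 136 146 129  95  75  64  62  62  61]]
```

The pawl's lit arm now runs straight down columns 216–218, its sprung-in direction, so it has clicked. I stop here, back off a little so the carrier rests on the pawl, then open.

```bash
python3 -m creep '{"delta_pos": [[0,0,-0.2],[0,0,-0.4],[0,0,-0.6],[0,0,-0.6]], "dr": [[0,0,0],[0,0,0],[0,0,0],[0,0,0]]}'
python3 - <<'E'
from h import *
grab('scene','s10');pawl('s10')
E
```

```text
clock: 20.2
position: [0.5538, -0.1537, 0.0539]
ee_rot: [0.705, 0.026, 0.709, -0.024]
contact_force: [-5.9, -2.3, -3.7]
width: 0.0195
s10
[[ 60  74  86  87  80  84 120 151 153 139 112  93  78  70]
 [ 64  86 111 112  89  79  96 114 108  94  77  74  70  68]
 [ 68  94 127 138 108  78  79  90  81  75  74  72  70  63]
 [ 73  92 128 148 126  79  71  81  78  78  77  73  63  61]
 [ 74  87 122 150 135  83  63  81  81  80  80  72  65  62]
 [ 72  81 111 137 125  78  70  88  92  86  78  66  60  64]
 [ 73  77  90 103  99  75  71  89  94  87  73  64  64  62]
 [ 73  78  85  92  93  75  68  80  86  80  69  60  62  62]
 [ 87  99 102 103 102  89  72  68  73  68  62  63  61  61]
 [116 122 117 118 126 121  97  81  69  62  61  62  62  62]
 [126 119 108 114 132 142 129 109  82  68  64  62  62  63]
 [106 101 102 109 121 132 134 120  98  85  73  64  62  63]]
```

```bash
python3 -m creep '{"delta_pos": [[0,0,-0.15],[0,0,-0.3],[0,0,-0.3]], "dr": [[0,0,0],[0,0,0],[0,0,0]]}'
python3 -m creep '{"delta_pos": [[0,0,0],[0,0,0],[0,0,0],[0,0,0],[0,0,0],[0,0,0],[0,0,0],[0,0,0]], "dr": [[0,0,0],[0,0,0],[0,0,0],[0,0,0],[0,0,0],[0,0,0],[0,0,0],[0,0,0]]}' 0.6
python3 -m creep '{"delta_pos": [[-1,0,0],[-3,0,0],[-5,0,0],[-8,0,0],[-11,0,0],[-14,0,0],[-15,0,-4],[-15,0,-8],[-15,0,-12],[-15,0,-12]], "dr": [[0,0,0],[0,0,0],[0,0,0],[0,0,0],[0,0,0],[0,0,0],[0,0,0],[0,0,0],[0,0,0],[0,0,0]]}'
python3 - <<'E'
from h import *
im=grab('top','t9');b=grab('scene','s11')['pixels'];a=im['pixels'];pawl('s11')
c1=cv2.resize(a[160:260,262:332],(420,600),interpolation=cv2.INTER_CUBIC)
c2=cv2.resize(b[180:250,170:250],(380,332),interpolation=cv2.INTER_CUBIC)
c2=cv2.copyMakeBorder(c2,0,600-332,0,0,cv2.BORDER_CONSTANT)
cv2.imwrite('pics/v11.png',np.clip(np.hstack([c1,c2])*1.5,0,255).astype(np.uint8))
E
```

```text
clock: 20.55
position: [0.5534, -0.1538, 0.054]
ee_rot: [0.707, 0.025, 0.707, -0.024]
contact_force: [-1.7, 0.1, -9.0]
width: 0.0195
clock: 21.35
position: [0.5535, -0.1548, 0.0545]
ee_rot: [0.707, 0.024, 0.707, -0.024]
contact_force: [1.0, -0.1, -0.6]
width: 0.0683
clock: 22.35
position: [0.4283, -0.145, 0.2049]
ee_rot: [0.705, 0.025, 0.708, -0.024]
contact_force: [1.0, -0.5, 0.2]
width: 0.0683
s11
[[ 80  99 110  94  80  87 119 151 151 140 117  97  82  73]
 [ 89 114 126 115  90  81  98 114 108  96  84  77  71  69]
 [ 85 106 129 137 109  79  83  92  83  77  76  74  73  75]
 [ 80  94 127 148 125  79  72  86  81  79  80  78  80  83]
 [ 78  88 122 149 134  84  67  81  83  82  85  85  85  87]
 [ 74  83 111 138 125  80  69  89  91  88  85  87  86  86]
 [ 73  79  88 104  99  76  72  89  94  89  87  86  85  84]
 [ 74  80  86  94  94  78  70  77  84  88  89  87  86  86]
 [ 88  99 108 116 111  91  71  66  67  79  88  87  86  85]
 [112 116 125 130 127 117  99  84  74  75  82  86  86  85]
 [120 107 107 116 126 136 134 126 112  88  77  76  83  86]
 [102  98 103 109 119 134 150 154 144 118  89  72  80  88]]
```

View pics/v11.png

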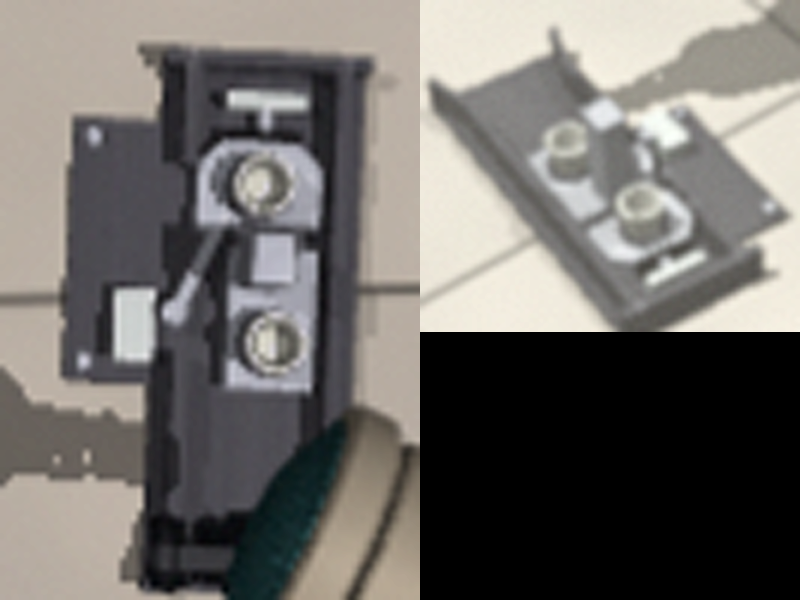

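The carrier is latched: the pawl tip at (220,230) sits behind the head's shoulder, the carrier stands straight in the channel, and the gripper is clear. One numeric check of centring, with the arm now still, then I hand it in.

```bash
python3 - <<'E'
from h import *
t=load('t9')
print(indock(world(t,305.8,190.3,.042))-[.038,0],indock(world(t,307.4,216.8,.042))-[-.038,-.009],'post',indock(world(t,262+271/6-.4,160+258/6-.4,.089)))
st=manip.get_state();print(st['clock'],st['contact_force'],np.abs(st['qd']).max(),manip.sign_off())
E
```

```text
[0.01869588 0.00097037] [0.01910954 0.00269876] post [0.01937691 0.00252891]
the job is handed in; nothing more can be done
22.45 [-0.29063024 -0.50069488  0.25253113] 0.04129245187044146 None
```

I put the smaller grey carrier in the dock's mouth, slid it in past the pawl until it clicked, let go, backed the arm clear and handed in at 22.5 s.

**Final checks:**
- **Pawl:** the last pictures show it sprung in behind the shoulder.
- **Position:** the carrier stands upright at dock x ≈ 0.019 m. Its offset to the side reads 1.0, 2.7 and 2.5 mm at three points, inside the 5 mm limit.
- **Arm:** the tool force is near zero. The arm was still settling slightly (0.04 rad/s) at hand-in.
- **Bystanders:** I didn't measure the crucible, lid or tongs afterwards, but the arm's paths stayed clear of them.

**What disagreed or went less smoothly:**
- **Stick and slip:** the carrier stuck on the pawl once, at about 17 N, then slipped forward about 8 mm.
- **Early force rise:** the push rose at dock x ≈ 0.017, probably the buffer, but the push did not drop at the click. I saw the click in the picture instead, with the push at 10.7 N.
- **Tool reading:** near the click, the tool reading was about 2 mm ahead of the carrier's position in the camera.
- **Overrun:** I didn't measure how far past the click the buffer went. I moved in 1 mm steps there and estimate only a few millimetres of total compression.

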